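Lock the card holder into the show rail

ROBOT

A 6-joint arm with a two-finger parallel gripper is mounted at the origin on the work surface. World frame = base frame: x ahead of the robot, y to its left, z up, the work surface at z = 0. Lengths are in m, angles in rad, forces in N, time in s.
With the tool pointing down it reaches from about 0.325 to 0.875 m from the base axis. Payload 4.4 kg.
Tool frame: the origin (TCP) lies midway between the tips of the shut fingers; the grasp point (between the pads) lies 19 mm behind it; y points along the fingers, z is the direction in which the jaws open and shut, and the axes are right-handed (so a half turn about y gives the same grasp; the last joint's range is limited). The gripper opens to 85 mm and grips with 20 to 120 N. Pads are 22 mm wide; open, the fingers measure 114 mm over their backs; the gripper's body (76 mm by 85 mm) begins 54 mm behind the grasp point. The pads swing forward as they close: fully open they stand 13 mm farther back than shut.
Start: joints at [-1.468, 0.207, 1.542, -0, 1.393, -0.15], TCP at [0.144, -0.557, 0.231] pointing down, gripper open.
Joint ranges: [-2.73, 2.73], [-0.86, 2.22], [0.23, 2.46], [-1.11, 4.25], [0.08, 2.63], [-2.82, 2.82]. Speed limits (rad/s): [2.79, 2.79, 3.14, 3.14, 3.14, 3.14].

INTERFACE

Orientations are given as a unit quaternion [x, y, z, w].
In Python, from cell import manip gives the robot as it stands. The module is installed in compiled form; this text tells all that it offers.
- The arm moves only by the tool step_arm, never from a script. Its argument "rows" is a list of rows, each a list of 7 numbers: the turn, a rotation vector about the world's x, y, z in degrees, then the shift along the world's x, y, z in mm, then the opening, from 0 (shut) to 1 (fully open). In form: [[rx, ry, rz, dx, dy, dz, jaw], ...]. A call has 1 to 8 rows; each row is the pose to reach, as a shift and turn from the pose commanded when the call began; what a row does not reach only later rows make up. A row lasts 1/12 s, in which the tool goes at most 41.7 mm and 7.16 degrees, less where a joint would pass 70% of its speed; a pose out of reach is approached as far as the arm can. A call with a gripper value outside its range is refused whole. The fingers move at their own pace and stop on an object; "force" is the grip in N (left out, the last holds). Time passes only in rows, so rows that repeat a pose let the fingers close. It gives the time, the measured TCP pose, the force and the opening at its end, in the units of the state.
- manip.state(): the state, without advancing time (a new reading comes with each control period).
- manip.capture(name): name is "side" or "top"; returns (picture, depth): 384x512x3 uint8, red, green, blue; 384x512 float32, m along the optical axis (not along the pixel's ray), 0 where there is no reading.
- manip.camera_model(name): a dict with "K" (3x3 intrinsics, pixels), "extrinsics" (4x4, takes a point from world to camera coordinates). Camera axes: x right, y up, looking along -z (the intrinsics and any distortion apply to the point x, -y, -z); pixel columns grow to the right and rows downward; lengths in m; the calibration is good to about 2 mm. A picture is of the moment at which its call begins. camera_model takes no time and is no camera call.
- manip.job_done(): hands the job in, once; it reports no verdict.
The state is a dict: "t": time; "joints": joint angles; "dq": joint speeds; "joint_torque": joint torques, N m; "tool_pos": TCP position; "tool_rot": TCP orientation; "wrist_force": force on the tool from outside, world axes, zero at the start; "torque": the same for the moment, N m; "grip_width": finger opening in m.
Only numpy, scipy, OpenCV 4.12 (cv2) and the standard library are available. Lean on these libraries where they do the work, as an engineer would, in place of code of your own. Each camera call takes 0.05 s, during which the arm holds its last target. There are 200 camera calls.

TASK

Take the yellow card holder from the rack, drop its steel foot into the rail's slot clear of the red stop and its black buffer, and slide it along until you feel its collar push in the stop's sprung black buffer, without shoving the stop itself. Holding it there, press it gently down against the springy strip and turn it a quarter turn clockwise, seen from above, so that the foot locks under the slot's lips and the holder stays snug against the buffer, then let go. Force nothing, and leave the grey holder, jar and screwdriver alone.

Things in the scene. Friction and masses are not known exactly. Their poses are not given: they have to be found in the camera images.
- holder_mid (a point): Grip point of the loose yellow card holder (105 to 210 g): an upright flat plastic block 14 mm thick (x), 32 wide (y), 50 tall, with 5 mm card lips on top. The point is on its axis, 15 mm below the block's top, 35 above the round collar under the block. z up. A half turn makes no difference. It starts in either of the rack's pockets, collar resting on the rack's top.
- holder_foot (a point): Centre of the holder's steel T-foot, 50 mm straight below holder_mid. The foot is 26 mm long (x, the block's THIN direction), 16 wide (y), 6 thick. Two opposite corners are relieved, so in the rail it turns only clockwise seen from above; the other two strike the channel's walls just past the quarter turn (about 98 degrees).
- holder: The whole yellow holder; origin on its axis at the underside of the collar, 41 mm below holder_mid, same axes. Collar: radius 16 mm, 6 thick. Below it a round neck, radius 7 mm, 6 long, then the foot, whose bottom is 12 mm below the origin.
- rail_mid (a point): Centre of the top face of the fixed aluminium rail, 260 x 40 mm, 20 high, other place and heading each run. x along it towards the end with the red stop, y across, z up. A slot 18.4 mm wide runs along its middle, up to 5 mm black end caps; lips 4 mm thick, channel below them 28 mm wide. When locked the holder's flat block lies along the rail.
- rail: The rail with strip and stop; origin at the centre of its underside, axes as rail_mid. Let down in line with the slot, the foot rests on the strip with its top still between the lips, the collar 4.5 mm above the rail. It can turn once pressed until the collar is within 1.5 mm of the rail's top. Let go after the turn, it is lifted and clamped under the lips, the collar 2 mm above the rail.
- strip: Orange strip on springs in the rail's channel, 249 x 27 mm; origin at the centre of its top, 7.5 mm below the rail's top when free. It gives way straight down by 5.5 mm: about 6 N to start, then 1.2 N more per mm (11 N when the collar meets the rail).
- stop_face (a point): Point on the front face of the red stop, 6 mm above the rail's top; axes as rail_mid: the block stands on its +x side. Set anew each run, 30 to 90 mm from the rail's middle. In front of it (-x), on a steel stem, is a black rubber buffer (18 mm across, 10 high) whose front lies 6 to 36 mm from this point: its reach is screwed differently each run and not given, so feel for it.
- stop: Red stop block, 44 mm across the rail, 18 long, 12 high (15 at its screw), with the buffer; origin at the foot of its face, axes as rail_mid. The buffer is sprung: pushed along x it yields 3 mm with 0.5 N rising to 3.5 N, then is solid. The block is held by friction only: pushed with over about 10 N it slips along the rail. The clamped holder stays against the buffer.
- rack: Fixed plywood block, 64 (x) x 170 mm (y), 25 high, other place and heading each run; origin at the centre of its underside, y along its length. Two pockets, 40 mm either side of the centre along y, each 30 (x) by 20 mm (y), 18 deep, hold the two holders, their feet (the holders' x) along the rack's x.
- spare: The grey card holder, same shape as the yellow one, in the rack's other pocket, to be left alone. Origin at its collar's underside.
- jar: Green glass jar with a brass lid, 60 mm across, 85 tall, bystander; origin at the centre of its underside.
- driver: Screwdriver with a red handle, 170 mm long, lying on the table, bystander; origin under its middle.
Things that resemble listed ones, but are neither listed nor needed, are in the scene too. There is more than one size of the holder; the job needs the middle-sized.

How it is judged:
On the way, in this order (a step that is already met when the one before it is completed fails the run):
1. the foot is down in the slot, in line with it, clear of the stop (y of holder_foot in the frame of rail_mid between -0.004 and 0.004 m and z of holder_foot in the frame of rail_mid below -0.003 m and x of holder_foot in the frame of rail_mid between -0.115 and 0.115 m and angle between the x axis of holder_foot and the x axis of rail_mid, either way round below 0.25 rad and contact force between holder and stop below 0.05 N), for 0.1 s.
2. still unturned in the slot, the holder has been slid against the stop's buffer and presses it with more than 1 N (y of holder_foot in the frame of rail_mid between -0.004 and 0.004 m and z of holder_foot in the frame of rail_mid below -0.003 m and x of holder_foot in the frame of rail_mid between -0.115 and 0.115 m and angle between the x axis of holder_foot and the x axis of rail_mid, either way round below 0.35 rad and contact force between holder and stop above 1 N), for 0.05 s.
3. turned a quarter turn with the foot under the lips, pressing on the buffer (angle between the x axis of holder_foot and the y axis of rail_mid, either way round below 0.26 rad and z of holder_foot in the frame of rail_mid between -0.0125 and -0.0055 m and y of holder_foot in the frame of rail_mid between -0.004 and 0.004 m and angle between holder_foot's own z axis and vertical below 0.15 rad and contact force between holder and stop above 0.3 N), for 0.2 s.
At the end, for the whole second after the job is handed in: The yellow holder stands upright (0.15 rad) in the slot (4 mm off centre), foot under the lips and within 0.26 rad of square across the slot, collar still pressing on the stop's sprung buffer (0.3 N), at rest, released; the stop has moved under 3 mm (all of step 3 and distance of stop from where it was at the start of the episode below 0.003 m and linear speed of holder below 0.02 m/s and angular speed of holder below 0.2 rad/s); the robot touches nothing.
It fails at once if the stop is shoved more than 3 mm along the rail (distance of stop from where it was at the start of the episode above 0.003 m).
It fails at once if the holder is forced against the rail, strip or stop with more than 50 N (contact force between holder and rail above 50 N).
It fails at once if the grey holder is moved more than 10 mm (distance of spare from where it was at the start of the episode above 0.01 m).
It fails at once if the jar is moved more than 20 mm (distance of jar from where it was at the start of the episode above 0.02 m).
It fails at once if the screwdriver is moved more than 20 mm (distance of driver from where it was at the start of the episode above 0.02 m).
It also fails if it takes over 72 s, if anything falls off the work surface, if the arm or the gripper's body presses on something with over 40 N, if the wrist force passes 120 N, or if a joint passes its speed limit or range.

## Working session

There is one attempt and no reset: what is moved stays moved. The work goes in short steps, Python scripts to look and compute and a tool call to move; the robot and the scene stay as the last step left them, time stands still between calls to the robot, and variables do not carry over. Pictures are saved under pics/ and viewed, about 8 in all and at most 12, crops included, and the job is handed in when it is done.

Besides the shell and the picture viewer there is one more tool, called after "Emit:" as a command line: name --pt "numbers of a row" for each row, then --argument value for the rest. step_arm: Moves the arm, as the interface text tells. Its arguments: {"type":"object","properties":{"rows":{"type":"array"},"force":{"type":"number"}},"required":["rows"]}

```bash
mkdir -p pics; python3 - <<'E'
from cell import manip
import cv2,numpy as np
s=manip.state();print(s)
for n in("top","side"):
    p,d=manip.capture(n);np.savez(f"{n}0.npz",p=p,d=d)
    cv2.imwrite(f"pics/{n}0.png",cv2.resize(p[:,:,::-1],None,fx=1.5,fy=1.5))
    m=manip.camera_model(n);print(n,m);print((d==0).mean())
E
```

```text
{'t': 0.0, 'joints': array([-1.46849902e+00,  2.07416283e-01,  1.54297332e+00, -1.23130158e-05,
        1.39351009e+00, -1.50507573e-01]), 'dq': array([-0.00078962,  0.0003428 ,  0.00020272, -0.00096864,  0.00039394,
        0.00032813]), 'joint_torque': array([-1.05251613e-03, -3.83040977e+01, -2.91595191e+01, -2.49113027e-04,
        1.05970918e-02, -5.54321346e-06]), 'tool_pos': array([ 0.14372113, -0.55595554,  0.2301187 ]), 'tool_rot': array([-0.08912753,  0.70228034, -0.70064928,  0.08915828]), 'wrist_force': array([-0.20463508, -0.00785825, -0.166828  ]), 'torque': array([-0.01139865,  0.01548083,  0.01108922]), 'grip_width': 0.08551339742674284}
top {'K': array([[455.44349972,   0.        , 252.61698197],
       [  0.        , 455.44349972, 187.6497003 ],
       [  0.        ,   0.        ,   1.        ]]), 'extrinsics': array([[-0.00759268, -0.99979131,  0.01896526,  0.05893427],
       [ 0.98300601, -0.00398379,  0.18353016, -0.63268223],
       [-0.1834163 ,  0.02003645,  0.98283111, -0.94237733],
       [ 0.        ,  0.        ,  0.        ,  1.        ]])}
0.003987630208333333
side {'K': array([[464.18324345,   0.        , 262.48513467],
       [  0.        , 464.18324345, 188.05408561],
       [  0.        ,   0.        ,   1.        ]]), 'extrinsics': array([[-0.97340739, -0.22860284, -0.01479173,  0.62718059],
       [ 0.13931833, -0.64201057,  0.75393158, -0.08582001],
       [-0.18184735,  0.73182181,  0.6567864 , -1.05961599],
       [ 0.        ,  0.        ,  0.        ,  1.        ]])}
0.003911336263020833
```

View pics/top0.png

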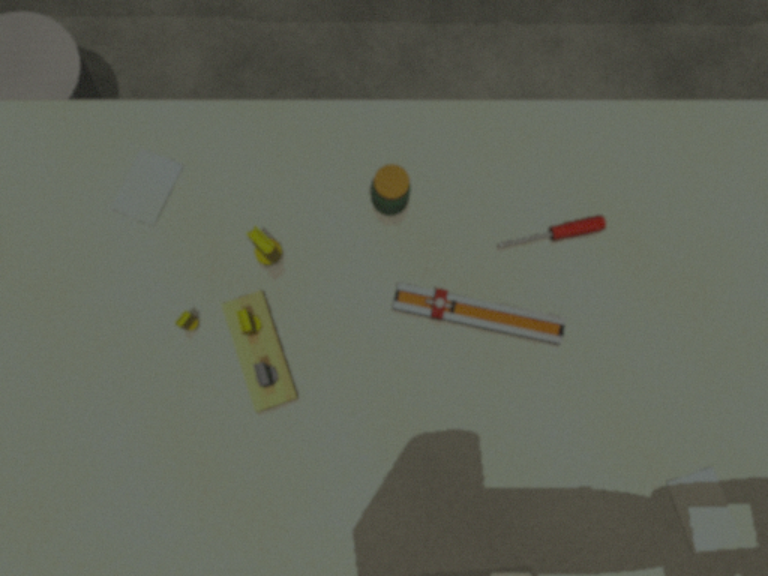

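View pics/side0.png

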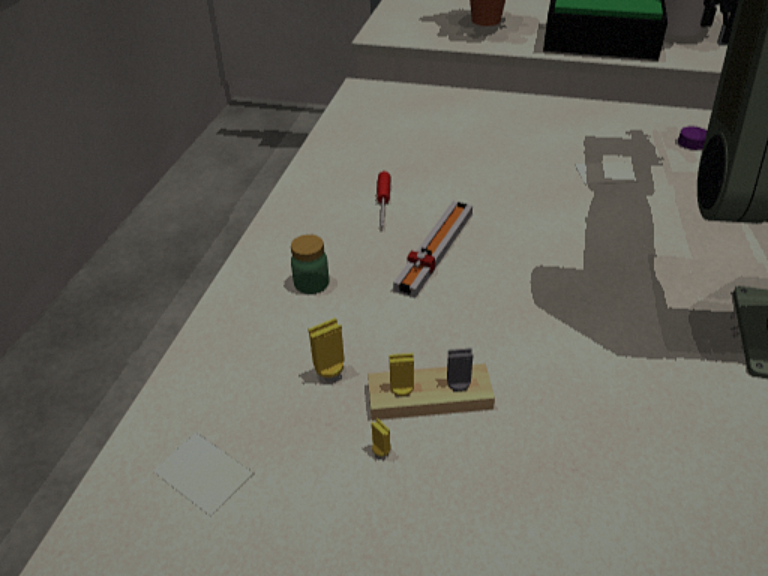

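The top view (at 1.5x) shows three yellow candidates: the one in the rack at (248,320), a large one on the table at (262,245) and a small one on the table at (188,320). By the description I want the rack one. The grey spare is at (264,374), the jar at (390,190), the driver at (555,232), and the rail runs from (395,298) to (562,330) with the stop at (440,303). The buffer points towards +x in the image, so rail x points left. The side view agrees, with the rack's yellow holder at (401,373).

```bash
cat > h.py <<'E'
import numpy as np,cv2
from cell import manip
def cloud(n,d):
    m=manip.camera_model(n);K=m["K"];E=m["extrinsics"]
    v,u=np.mgrid[:384,:512]
    c=np.stack([(u-K[0,2])/K[0,0]*d,-(v-K[1,2])/K[1,1]*d,-d],-1)
    w=(c-E[:3,3])@E[:3,:3]; w[d==0]=np.nan
    return w
def ray(n,px,z):
    m=manip.camera_model(n);K=m["K"];E=m["extrinsics"];px=np.atleast_2d(np.asarray(px,float))
    r=np.stack([(px[:,0]-K[0,2])/K[0,0],-(px[:,1]-K[1,2])/K[1,1],-np.ones(len(px))],-1)@E[:3,:3]
    o=-E[:3,:3].T@E[:3,3]
    return o+r*((z-o[2])/r[:,2])[:,None]
def hsv(p): return cv2.cvtColor(p,cv2.COLOR_RGB2HSV)
def rect(xy):
    (c,s,a)=cv2.minAreaRect((xy*1000).astype(np.float32)); b=cv2.boxPoints((c,s,a))
    e=[b[1]-b[0],b[2]-b[1]];e=max(e,key=np.linalg.norm)
    return np.round(c,1),np.round(s,1),round(float(np.degrees(np.arctan2(e[1],e[0]))),2)
E
python3 - <<'E'
from h import *
for n in("top","side"):
    f=np.load(n+"0.npz");p,d=f["p"],f["d"];w=cloud(n,d);H=hsv(p);h,s,v=[H[...,i].astype(int) for i in range(3)]
    X,Y,Z=w[...,0],w[...,1],w[...,2]
    tab=(X>.3)&(X<.8)&(abs(Y)<.35)
    print(n,"table z med/std",np.nanmedian(Z[tab]),np.nanstd(Z[tab&(abs(Z)<.006)]))
    raised=((Z>.010)&tab).astype(np.uint8)
    k,l,st,c=cv2.connectedComponentsWithStats(raised)
    for i in range(1,k):
        if st[i,4]<40: continue
        m=l==i; print("comp",st[i],np.round(c[i],1),"zmed",np.round(np.nanpercentile(Z[m],[10,50,95]),4),rect(w[m][:,:2]),"hue",np.median(h[m]),np.median(s[m]))
    for nm,m in dict(orange=(h>5)&(h<17)&(s>140)&(Z<.04)&tab,red=((h<4)|(h>175))&(s>120)&tab&(Z>.01),yellow=(h>22)&(h<36)&(s>170)&tab).items():
        k,l,st,c=cv2.connectedComponentsWithStats(m.astype(np.uint8))
        for i in range(1,k):
            if st[i,4]<15: continue
            q=l==i; print(nm,st[i],np.round(c[i],1),np.round(np.nanpercentile(Z[q],[5,50,95]),4),rect(w[q][:,:2]))
f=np.load("top0.npz");a=cv2.resize(f["p"][180:285,140:210,::-1],None,fx=5,fy=5,interpolation=2)
b=cv2.resize(f["p"][180:235,255:385,::-1],None,fx=3.4,fy=3.4,interpolation=2)
o=np.zeros((525,800,3),np.uint8);o[:525,:350]=a;o[:b.shape[0],355:355+b.shape[1]]=b[:,:445]
g=np.load("side0.npz")["p"][225:270,240:335,::-1];g=cv2.resize(g,None,fx=4.6,fy=4.6,interpolation=2);o[250:250+g.shape[0],355:355+g.shape[1]]=g[:,:445]
o=cv2.convertScaleAbs(o,alpha=1.6)
cv2.imwrite("pics/crop1.png",o)
E
```

```text
top table z med/std -8.392233689327996e-05 0.0018862644823650467
comp [247 111  27  32 700] [260.  126.3] zmed [0.0336 0.0829 0.0868] (array([773.9,  37.3]), array([59., 52.]), 89.49) hue 22.0 152.5
comp [332 143  72  22 478] [378.1 152.9] zmed [0.014  0.0216 0.0267] (array([ 715.6, -214. ]), array([ 25.5, 168.7]), -76.43) hue 4.0 165.5
comp [164 150  24  27 360] [176.2 164.4] zmed [0.0225 0.0859 0.0982] (array([687.6, 224.2]), array([42.3, 40.1]), 85.63) hue 30.0 179.5
comp [ 262  188  115   41 1998] [318.7 208.3] zmed [0.0117 0.0188 0.0314] (array([591.3, -96. ]), array([260.2,  43.9]), 77.04) hue 21.0 30.0
comp [ 147  193   52   82 2252] [172.4 233.7] zmed [0.0222 0.025  0.0819] (array([537.6, 234.7]), array([170.3,  64.5]), 19.14) hue 32.0 91.0
comp [117 207  15  13 138] [124.4 213.6] zmed [0.0136 0.0462 0.0565] (array([580. , 338.6]), array([16.3, 24.4]), -40.2) hue 29.0 152.0
orange [353 213  13   4  15] [359.7 214.3] [0.0108 0.0126 0.0153] (array([ 578.8, -188.4]), array([27.9,  3.8]), 74.57)
red [368 145  35  15 193] [385.2 151.4] [0.0183 0.0239 0.0275] (array([ 723.6, -254.3
[... 2106 characters left out ...]
w [214 213  13   6  22] [219.8 215.3] [0.0887 0.0949 0.0961] (array([682.8, 213.6]), array([25.7, 15.3]), 7.04)
yellow [260 237  12   5  22] [264.1 238. ] [0.0785 0.0826 0.0848] (array([581.5, 244.9]), array([24.4,  9.7]), 38.85)
yellow [213 238  16  13  49] [220.8 245.2] [0.0188 0.0224 0.0325] (array([679.4, 233.3]), array([34.8, 13.7]), 49.54)
yellow [262 252  11   6  22] [267.  254.4] [0.0387 0.0441 0.05  ] (array([574.4, 254.1]), array([20.6,  3.1]), 20.58)
yellow [266 254  10   9  20] [271.7 258.4] [0.0272 0.0309 0.0387] (array([566.4, 252.3]), array([18. , 10.9]), 48.28)
yellow [251 280   9  10  20] [255. 284.] [0.0503 0.054  0.0552] (array([578.9, 338.5]), array([ 3.3, 22.6]), -40.83)
```

View pics/crop1.png

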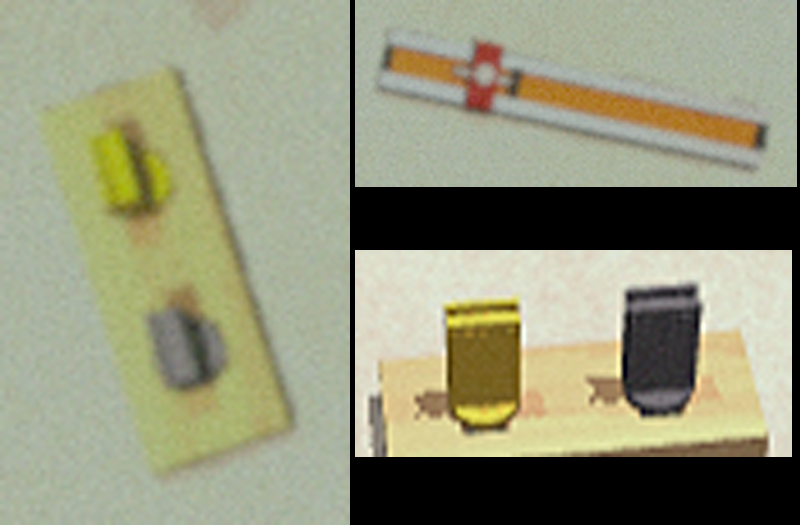

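The crop confirms it: the rack's upper pocket holds the yellow middle-sized holder (54 mm above the rack, as specified), and the grey one is in the lower pocket. Both cameras agree on the rack and rail positions to within 1–2 mm.

```bash
python3 - <<'E'
from h import *
from scipy.spatial.transform import Rotation as R
s=manip.state();M=R.from_quat(s["tool_rot"]).as_matrix();print(M.round(3),"jaw heading",np.degrees(np.arctan2(M[1,2],M[0,2])),"approach",M[:,1])
c=np.radians(77.05);ex=np.array([np.cos(c),np.sin(c)]);ey=np.array([-ex[1],ex[0]]);o=np.array([.591,-.0954])
for n in("top","side"):
    f=np.load(n+"0.npz");p,d=f["p"],f["d"];w=cloud(n,d);H=hsv(p);h,sa,v=[H[...,i].astype(int) for i in range(3)]
    V,U=np.mgrid[:384,:512];px=np.stack([U,V],-1).reshape(-1,2)
    def L(z): 
        q=ray(n,px,z)[:,:2]-o; return np.stack([q@ex,q@ey],-1).reshape(384,512,2)*1e3
    a=L(.02); near=(abs(a[...,0])<140)&(abs(a[...,1])<30)
    org=(h>5)&(h<22)&(sa>110)&near
    # slot centre: orange mid per x-bin at z .0125..0.02
    for x0 in range(-110,120,30):
        q=org&(abs(a[...,0]-x0)<12); 
        if q.sum()>8: print(n,"x",x0,"orange y lo/hi",np.percentile(a[...,1][q],[4,96]).round(1), "count",q.sum())
    b=L(.032);red=((h<6)|(h>172))&(sa>100)&near
    print(n,"red x rng@32",np.percentile(b[...,0][red],[3,50,97]).round(1),"y",np.percentile(b[...,1][red],[3,50,97]).round(1))
    b=L(.030);dk=(v<60)&(sa<120)&near
    k,l,st,cc=cv2.connectedComponentsWithStats(dk.astype(np.uint8))
    for i in range(1,k):
        if st[i,4]>6: q=l==i;print(n,"dark",st[i],"x",np.percentile(b[...,0][q],[3,97]).round(1),"y",np.percentile(b[...,1][q],[3,97]).round(1),"z",np.nanmedian(w[q][:,2]).round(4))
    if 1:
        z=w[...,2];q=(z>.014)&(z<.024)&near;print(n,"railtop rect",rect(w[q][:,:2]))
    # holder top px
    q=(h>20)&(h<36)&(sa>120)&(z>.078)&(abs(w[...,0]-.575)<.04)&(abs(w[...,1]-.248)<.03)
    print(n,"holder top",rect(ray(n,px.reshape(384,512,2)[q],.086)[:,:2]),rect(w[q][:,:2]))
E
```

```text
[[-0.968 -0.     0.25 ]
 [-0.25   0.002 -0.968]
 [-0.    -1.    -0.002]] jaw heading -75.51629793592528 approach [-2.02499908e-04  2.07352673e-03 -9.99997830e-01]
top x -110 orange y lo/hi [-9.3  4.9] count 73
top x -80 orange y lo/hi [-8.8  5.7] count 74
top x -50 orange y lo/hi [-8.6  5.9] count 75
top x -20 orange y lo/hi [-8.3  5.9] count 74
top x 10 orange y lo/hi [-7.9  6.2] count 72
top x 40 orange y lo/hi [-7.5  6. ] count 39
top x 70 orange y lo/hi [-21.9  19.1] count 26
top x 100 orange y lo/hi [-7.2  6.7] count 69
top red x rng@32 [55.3 62.6 69.9] y [-19.    7.3  21.1]
top dark [301 201   2   7   8] x [40.  42.1] y [-6.6  6.4] z 0.0305
top dark [373 217   3   6   9] x [-125.8 -122.8] y [-6.6  4.5] z 0.0192
top railtop rect (array([591.2, -95.9]), array([260.2,  43.1]), 77.26)
top holder top (array([574.3, 245.9]), array([33.1, 15.1]), 19.76) (array([575. , 246.6]), array([32.4, 14.4]), 19.28)
side x -110 orange y lo/hi [-8.3  6.7] count 24
side x -80 orange y lo/hi [-7.8  7.6] count 33
side x -50 orange y lo/hi [-7.5  6.2] count 31
side x -20 orange y lo/hi [-7.3  6.9] count 33
side x 10 orange y lo/hi [-6.4  7.3] count 33
side x 70 orange y lo/hi [-4.7  8. ] count 12
side x 100 orange y lo/hi [-5.9  7.8] count 39
side red x rng@32 [55.  71.9 91.8] y [-19.2   9.2  30.9]
side dark [305 135   6   3   9] x [-112.4 -105.3] y [-3.9 11.2] z 0.0183
side dark [290 138  25  40 104] x [-98.1  66.9] y [24.9 31.4] z 0.009
side dark [281 165   4   3   7] x [40.  47.1] y [-8.7  0.6] z 0.0285
side dark [274 181  15  15  49] x [ 94.2 148.8] y [22.4 32.5] z 0.0095
side dark [263 188   5   4  14] x [137.5 148.8] y [-9.   1.6] z 0.0154
side dark [270 191   3   3   7] x [141.3 149.4] y [ 9.1 16. ] z 0.0131
side railtop rect (array([591., -95.]), array([264. ,  44.7]), 77.08)
side holder top (array([574.2, 251.7]), array([31. , 20.2]), 21.96) (array([574.7, 247.7]), array([30.9, 17.3]), 17.36)
```

Emit:
step_arm --pt "0 0 0 40 40 20 0.5" --pt "0 0 0 80 80 20 0.5" --pt "0 0 0 110 120 20 0.5" --pt "0 0 7 140 160 20 0.5" --pt "0 0 14 170 200 20 0.5" --pt "0 0 21 200 240 20 0.5" --pt "0 0 28 220 275 20 0.5" --pt "0 0 30 240 310 20 0.5"

```text
t: 0.77
tool_pos: [0.3509, -0.2974, 0.2508]
tool_rot: [-0.269, 0.654, -0.654, 0.269]
wrist_force: [0.4, -0.1, 0.5]
grip_width: 0.0422
```

Emit:
step_arm --pt "0 0 7 15 36 0 0.5" --pt "0 0 14 30 72 0 0.5" --pt "0 0 21 45 108 0 0.5" --pt "0 0 28 60 144 0 0.5" --pt "0 0 35 75 180 0 0.5" --pt "0 0 42 90 216 0 0.5" --pt "0 0 49 105 252 0 0.5" --pt "0 0 56 120 288 0 0.5"

```text
t: 1.43
tool_pos: [0.4702, -0.0093, 0.2509]
tool_rot: [0.545, -0.451, 0.45, -0.545]
wrist_force: [0.1, -0.4, 0.3]
grip_width: 0.0424
```

Emit:
step_arm --pt "0 0 7 15 36 0 0.5" --pt "0 0 14 30 72 0 0.5" --pt "0 0 21 45 108 0 0.5" --pt "0 0 28 60 144 0 0.5" --pt "0 0 35 75 180 0 0.5" --pt "0 0 42 90 216 0 0.5" --pt "0 0 49 100 240 0 0.5" --pt "0 0 56 102 248 0 0.5"

```text
t: 2.1
tool_pos: [0.5726, 0.2406, 0.2501]
tool_rot: [-0.693, 0.141, -0.14, 0.693]
wrist_force: [0.3, -0.5, 0.4]
grip_width: 0.0426
```

Emit:
step_arm --pt "0 0 7 0 0 0 0.5" --pt "0 0 14 0 0 0 0.5" --pt "0 0 21 0 0 0 0.5" --pt "0 0 28 0 0 0 0.5" --pt "0 0 35 0 0 0 0.5" --pt "0 0 42 0 0 0 0.5" --pt "0 0 42 0 0 0 0.5"

```text
t: 2.68
tool_pos: [0.5718, 0.2366, 0.2504]
tool_rot: [0.698, 0.114, -0.115, -0.698]
wrist_force: [-0.0, 0.1, 0.6]
grip_width: 0.0424
```

```bash
cat >> h.py <<'E'
from scipy.spatial.transform import Rotation as R
def st():
    s=manip.state();M=R.from_quat(s["tool_rot"]).as_matrix()
    print("t",round(s["t"],2),"pos",(s["tool_pos"]*1e3).round(1),"jaw",np.degrees(np.arctan2(M[1,2],M[0,2])).round(2),"appr",M[:,1].round(4),"F",s["wrist_force"].round(2),"T",s["torque"].round(3),"w",round(s["grip_width"]*1e3,1),"j",np.degrees(s["joints"]).round(0))
    return s
E
python3 -c "from h import *;st()"
```

```text
t 2.68 pos [571.8 236.6 250.4] jaw 108.59 appr [-1.4e-03 -3.0e-04 -1.0e+00] F [-0.03  0.14  0.6 ] T [0.001 0.001 0.014] w 42.4 j [ 14.  16.  80.   0.  83. -94.]
```

Emit:
step_arm --pt "0 0 0.4 3 10.5 -40 0.5" --pt "0 0 0.4 3 10.5 -80 0.5" --pt "0 0 0.4 3 10.5 -120 0.5" --pt "0 0 0.4 3 10.5 -150 0.5" --pt "0 0 0.4 3 10.5 -175 0.5" --pt "0 0 0.4 3 10.5 -195 0.5" --pt "0 0 0.4 3 10.5 -204 0.5" --pt "0 0 0.4 3 10.5 -204 0.5"

```text
t: 3.35
tool_pos: [0.5726, 0.2464, 0.0439]
tool_rot: [0.698, 0.113, -0.118, -0.697]
wrist_force: [-0.3, 0.0, -0.8]
grip_width: 0.0426
```

```bash
python3 - <<'E'
from h import *
st()
p,d=manip.capture("side");q,_=manip.capture("top")
a=cv2.resize(p[180:290,200:350,::-1],(600,440),interpolation=2);cv2.imwrite("pics/g1.png",cv2.convertScaleAbs(a,alpha=1.5))
E
```

```text
t 3.35 pos [572.6 246.4  43.9] jaw 108.77 appr [-0.0063 -0.0018 -1.    ] F [-0.25  0.02 -0.83] T [ 0.047 -0.006  0.002] w 42.6 j [ 15.  29.  89.  -0.  62. -93.]
```

View pics/g1.png

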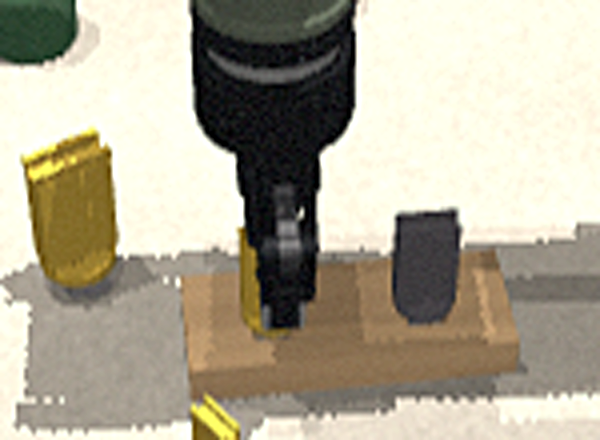

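The near finger covers the holder's plate, and sits about 3 mm to the spare's side of the holder axis. I'll let it settle with a small correction before closing.

Emit:
step_arm --pt "0 0 0 1.5 0.5 1 0.5" --pt "0 0 0 1.5 0.5 1 0.5" --pt "0 0 0 1.5 0.5 1 0.5"

```text
t: 3.7
tool_pos: [0.5782, 0.2481, 0.0503]
tool_rot: [-0.697, -0.117, 0.115, 0.698]
wrist_force: [-0.0, 0.2, -0.1]
grip_width: 0.0428
```

```bash
python3 -c "from h import *;st()"
```

```text
t 3.7 pos [578.2 248.1  50.3] jaw 108.87 appr [ 0.0037  0.001  -1.    ] F [-0.03  0.2  -0.09] T [-0.009  0.05  -0.007] w 42.8 j [ 15.  29.  88.   0.  62. -94.]
```

Emit:
step_arm --pt "0 0 0 0 0 0 0.5" --pt "0 0 0 0 0 0 0.5" --pt "0 0 0 0 0 0 0.5" --pt "0 0 0 0 0 0 0.5"

```text
t: 4.03
tool_pos: [0.5766, 0.2477, 0.0483]
tool_rot: [-0.698, -0.116, 0.116, 0.698]
wrist_force: [0.3, 0.6, 0.0]
grip_width: 0.043
```

```bash
python3 -c "from h import *;st()"
```

```text
t 4.03 pos [576.6 247.7  48.3] jaw 108.88 appr [ 0.  0. -1.] F [0.3  0.58 0.02] T [ 0.015 -0.     0.007] w 43.0 j [ 15.  29.  88.   0.  62. -94.]
```

Emit:
step_arm --pt "0 0 0 0 0 0 0.1" --pt "0 0 0 0 0 0 0.05" --pt "0 0 0 0 0 0 0" --pt "0 0 0 0 0 0 0" --pt "0 0 0 0 0 0 0" --pt "0 0 0 0 0 0 0" --force 60

```text
t: 4.53
tool_pos: [0.5766, 0.2476, 0.0482]
tool_rot: [-0.698, -0.116, 0.116, 0.698]
wrist_force: [-0.6, 0.0, 1.1]
grip_width: 0.013
```

```bash
python3 -c "from h import *;st()"
```

```text
t 4.53 pos [576.6 247.6  48.2] jaw 108.88 appr [-2.e-04 -0.e+00 -1.e+00] F [-0.6   0.02  1.1 ] T [0.015 0.028 0.026] w 13.0 j [ 15.  29.  88.   0.  62. -94.]
```

Emit:
step_arm --pt "0 0 0 0 0 20 0" --pt "0 0 0 0 0 50 0" --pt "0 0 0 0 0 85 0" --pt "0 0 0 0 -10 100 0" --pt "0 0 -5 2 -40 100 0" --pt "0 0 -10 3 -75 100 0" --pt "0 0 -15 4 -110 100 0" --pt "0 0 -20 5 -145 100 0"

```text
t: 5.2
tool_pos: [0.5809, 0.1007, 0.1474]
tool_rot: [0.707, -0.008, 0.008, -0.707]
wrist_force: [1.5, -0.4, -2.8]
grip_width: 0.0133
```

Emit:
step_arm --pt "0 0 -5 1 -35 0 0" --pt "0 0 -9 2 -70 0 0" --pt "0 0 -11.4 3 -105 0 0" --pt "0 0 -11.4 4 -140 0 0" --pt "0 0 -11.4 4 -175 -10 0" --pt "0 0 -11.4 4.7 -205 -30 0" --pt "0 0 -11.4 4.7 -222.5 -55 0" --pt "0 0 -11.4 4.7 -222.5 -68 0"

```text
t: 5.87
tool_pos: [0.5841, -0.1242, 0.077]
tool_rot: [0.703, -0.08, 0.078, -0.702]
wrist_force: [-0.4, 0.6, -2.9]
grip_width: 0.0132
```

Emit:
step_arm --pt "0 0 0 0 0 0 0" --pt "0 0 0 0 0 0 0" --pt "0 0 0 0 0 0 0" --pt "0 0 0 0 0 0 0" --pt "0 0 0 0 0 0 0" --pt "0 0 0 0 0 0 0" --pt "0 0 0 0 0 0 0" --pt "0 0 0 0 0 0 0"

```text
t: 6.53
tool_pos: [0.5867, -0.1195, 0.0807]
tool_rot: [0.703, -0.077, 0.077, -0.703]
wrist_force: [-0.1, -0.3, -1.3]
grip_width: 0.0133
```

```bash
python3 - <<'E'
from h import *
st()
p,d=manip.capture("side");q,e=manip.capture("top");np.savez("s1.npz",p=p,d=d,q=q,e=e)
a=cv2.resize(p[60:230,220:360,::-1],(494,600),interpolation=2);b=cv2.resize(q[150:250,250:390,::-1],(300,214),interpolation=2)
o=np.zeros((600,800,3),np.uint8);o[:,:494]=a;o[:214,500:800]=b
cv2.imwrite("pics/i1.png",cv2.convertScaleAbs(o,alpha=1.5))
E
```

```text
t 6.53 pos [ 586.7 -119.5   80.7] jaw 77.52 appr [ 8.e-04 -3.e-04 -1.e+00] F [-0.11 -0.3  -1.34] T [ 0.02  -0.042  0.054] w 13.3 j [-20.  24.  92.   0.  64. -97.]
```

View pics/i1.png

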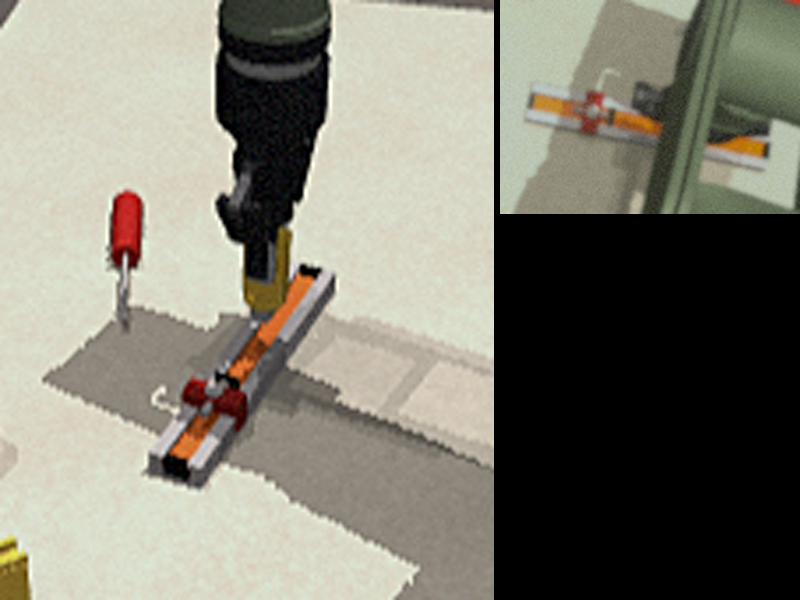

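The side view shows the holder upright above the slot, with the collar around (265,305) in the 3.53x crop. I'll measure its offset from the gripper and compare it with the slot centreline in the same view.

```bash
python3 - <<'E'
from h import *
f=np.load("s1.npz");p,d=f["p"],f["d"];H=hsv(p);h,s,v=[H[...,i].astype(int) for i in range(3)]
m=manip.camera_model("side");K=m["K"];E=m["extrinsics"]
def proj(w):
    c=E[:3,:3]@w+E[:3,3];return np.array([K[0,0]*c[0]/-c[2]+K[0,2],K[1,1]*-c[1]/-c[2]+K[1,2]])
T=np.array([.5867,-.1195,.0807])
c=np.radians(77.5);ex=np.array([np.cos(c),np.sin(c),0]);ey=np.array([-ex[1],ex[0],0])
def hull(zs,r=16):
    a=np.linspace(0,6.283,60);q=np.array([proj(np.array([T[0]+.001*r*np.cos(t),T[1]+.001*r*np.sin(t),z])) for t in a for z in zs]);return q[:,0].min(),q[:,0].max(),q[:,1].min(),q[:,1].max()
print("pred collar",np.round(hull([.0575,.0635]),1),"mm/px",1/ (np.linalg.norm(proj(T+ey*.01)-proj(T))/10), "ey px/mm",(proj(T+ey*.01)-proj(T))/10,"ex",(proj(T+ex*.01)-proj(T))/10)
y=(h>20)&(h<36)&(s>110);y[:,:280]=0;y[:,310:]=0;y[:110]=0;y[160:]=0
for r in range(118,156):
    u=np.flatnonzero(y[r]);
    if len(u):print(r,u.min(),u.max(),len(u),end=" | ")
print()
for z in(.0445,.0515): print("pred foot z",z,[proj(T*[1,1,0]+[0,0,z]+sx*ex*.013+sy*ey*.008).round(1).tolist() for sx in(1,-1) for sy in(1,-1)])
print("pred block top corners",[proj(T*[1,1,0]+[0,0,.0807-.0232+.056]+sx*ex*.007+sy*ey*.016).round(1).tolist() for sx in(1,-1) for sy in(1,-1)])
# slot in the side view: orange at rows -> local y about (591.7,-95.5)
org=(h>5)&(h<20)&(s>110);o=np.array([.5917,-.0955])
V,U=np.mgrid[:384,:512];px=np.stack([U,V],-1)
for n,P in(("side",p),("top",np.load("top0.npz")["p"]),("side",np.load("side0.npz")["p"])):
    Hh=hsv(P).astype(int);g=(Hh[...,0]>5)&(Hh[...,0]<22)&(Hh[...,1]>100)
    a=ray(n,px.reshape(-1,2),.02)[:,:2]-o;X=(a@ex[:2]).reshape(384,512)*1e3;Y=(a@ey[:2]).reshape(384,512)*1e3
    for x0 in range(-115,120,20):
        q=g&(abs(X-x0)<8)&(abs(Y)<14)
        if q.sum()>5: print(n,x0,np.percentile(Y[q],[3,97]).round(1),np.mean(Y[q]).round(2),q.sum(),end=" ; ")
    print()
    cen=-E[:3,:3].T@E[:3,3]
print("side cam pos",cen)
E
```

```text
pred collar [287.9 300.2 138.4 147.4] mm/px 2.7041713036222643 ey px/mm [0.35814155 0.09211934] ex [-0.1507026   0.20277416]
122 295 295 1 | 123 295 295 1 | 124 298 299 2 | 125 294 301 5 | 126 298 302 5 | 127 298 302 5 | 128 298 301 4 | 129 292 301 5 | 130 289 301 5 | 131 289 301 5 | 132 289 301 5 | 133 289 301 5 | 134 289 301 5 | 135 298 301 4 | 136 289 301 5 | 137 298 301 4 | 138 289 301 5 | 139 289 301 8 | 140 289 301 9 | 141 289 300 12 | 142 289 300 12 | 143 289 300 12 | 144 289 300 12 | 145 290 299 10 | 146 291 298 8 | 147 292 297 6 | 
pred foot z 0.0445 [[294.7, 151.2], [289.1, 149.7], [298.5, 145.9], [293.0, 144.4]]
pred foot z 0.0515 [[294.8, 149.1], [289.2, 147.6], [298.6, 143.7], [293.0, 142.3]]
pred block top corners [[299.4, 128.6], [287.8, 125.7], [301.5, 125.8], [289.9, 123.0]]
side -115 [-7.1  7.6] 0.32 13 ; side -95 [-6.6  8.5] 1.0 20 ; side -75 [-7.6  9. ] 2.24 18 ; side -55 [-8.8  8.5] 1.66 17 ; side -35 [-6.4  8.6] 1.22 23 ; side -15 [-6.7  8.1] 0.8 23 ; side 5 [-6.5  8.4] 0.9 23 ; side 25 [-6.2  8.8] 1.79 22 ; side 85 [-7.3  8.2] 0.44 27 ; side 105 [-6.4  8.4] 0.93 28 ; 
top -115 [-7.8  6.8] -0.47 49 ; top -95 [-7.4  7.5] -0.03 49 ; top -75 [-7.5  7.3] -0.1 50 ; top -55 [-7.7  7.4] -0.12 52 ; top -35 [-7.7  7. ] -0.39 49 ; top -15 [-7.7  6.9] -0.3 49 ; top 5 [-7.6  7.1] -0.19 49 ; top 25 [-7.2  6.5] -0.28 46 ; top 45 [-7.5  7.7] 1.71 21 ; top 65 [-13.7  10.2] 1.1 14 ; top 85 [-7.5  7.1] 0.17 43 ; top 105 [-7.6  6.9] -0.37 49 ; 
side -115 [-7.1  6.5] -0.31 12 ; side -95 [-6.6  8.5] 1.0 20 ; side -75 [-6.9  8.9] 1.1 22 ; side -55 [-6.6  8.4] 0.62 21 ; side -35 [-6.4  8.6] 1.22 23 ; side -15 [-6.7  8.1] 0.8 23 ; side 5 [-5.9  8.4] 1.26 22 ; side 25 [-6.2  8.8] 1.79 22 ; side 85 [-6.8  8.2] 0.74 26 ; side 105 [-6.4  8.9] 1.2 29 ; 
side cam pos [0.42977016 0.863728   0.76992087]
```

Side-view comparison: the holder sits about +1.1 mm (along rail y) from the slot centre. I'll correct that and descend close to the rail top.

Emit:
step_arm --pt "0 0 0 1.1 -0.2 -6 0" --pt "0 0 0 1.1 -0.2 -12 0" --pt "0 0 0 1.1 -0.2 -17 0" --pt "0 0 0 1.1 -0.2 -20 0" --pt "0 0 0 1.1 -0.2 -22 0" --pt "0 0 0 1.1 -0.2 -22 0" --pt "0 0 0 1.1 -0.2 -22 0" --pt "0 0 0 1.1 -0.2 -22 0"

```text
t: 7.3
tool_pos: [0.5877, -0.1202, 0.0584]
tool_rot: [0.703, -0.077, 0.077, -0.703]
wrist_force: [-0.1, 0.3, -0.9]
grip_width: 0.0131
```

Emit:
step_arm --pt "0 0 0 0 0 -1 0" --pt "0 0 0 0 0 -2 0" --pt "0 0 0 0 0 -3 0" --pt "0 0 0 0 0 -4 0" --pt "0 0 0 0 0 -5 0" --pt "0 0 0 0 0 -5 0"

```text
t: 7.8
tool_pos: [0.5872, -0.1199, 0.0529]
tool_rot: [-0.703, 0.077, -0.077, 0.703]
wrist_force: [-0.4, -0.1, -1.0]
grip_width: 0.0131
```

```bash
python3 -c "from h import *;st()"
```

```text
t 7.8 pos [ 587.2 -119.9   52.9] jaw 77.48 appr [-5.e-04  2.e-04 -1.e+00] F [-0.44 -0.05 -0.97] T [-0.011 -0.022 -0.003] w 13.1 j [-20.  26.  93.  -0.  61. -97.]
```

Emit:
step_arm --pt "0 0 0 0 0 -1 0" --pt "0 0 0 0 0 -2 0" --pt "0 0 0 0 0 -3 0" --pt "0 0 0 0 0 -4 0" --pt "0 0 0 0 0 -4 0" --pt "0 0 0 0 0 -4 0"

```text
t: 8.3
tool_pos: [0.5874, -0.12, 0.0491]
tool_rot: [-0.703, 0.077, -0.077, 0.703]
wrist_force: [1.0, 0.5, -2.1]
grip_width: 0.0132
```

```bash
python3 -c "from h import *;st()"
```

```text
t 8.3 pos [ 587.4 -120.    49.1] jaw 77.49 appr [-1.e-04  0.e+00 -1.e+00] F [ 1.05  0.51 -2.12] T [ 0.033 -0.004  0.03 ] w 13.2 j [-20.  26.  93.  -0.  61. -97.]
```

Emit:
step_arm --pt "0 0 0 0 0 -0.5 0" --pt "0 0 0 0 0 -1 0" --pt "0 0 0 0 0 -1.3 0" --pt "0 0 0 0 0 -1.3 0" --pt "0 0 0 0 0 -1.3 0"

```text
t: 8.72
tool_pos: [0.5875, -0.12, 0.0479]
tool_rot: [0.703, -0.077, 0.077, -0.703]
wrist_force: [-0.2, 0.2, -1.6]
grip_width: 0.0128
```

```bash
python3 -c "from h import *;st()"
```

```text
t 8.72 pos [ 587.5 -120.    47.9] jaw 77.48 appr [ 0. -0. -1.] F [-0.21  0.15 -1.55] T [-0.03  -0.024 -0.035] w 12.8 j [-20.  27.  93.  -0.  61. -97.]
```

Emit:
step_arm --pt "0 0 0 1.1 4.9 0 0" --pt "0 0 0 2.2 9.8 0 0" --pt "0 0 0 3.2 14.6 0 0" --pt "0 0 0 4.3 19.5 0 0" --pt "0 0 0 5.4 24.4 0 0" --pt "0 0 0 6.5 29.3 0 0" --pt "0 0 0 7.6 34.2 0 0" --pt "0 0 0 7.6 34.2 0 0"

```text
t: 9.38
tool_pos: [0.5953, -0.0846, 0.0479]
tool_rot: [-0.703, 0.077, -0.077, 0.703]
wrist_force: [-0.6, 0.0, -1.8]
grip_width: 0.0133
```

```bash
cat >> h.py <<'E'
def avg(n=8):
    F=[];T=[];P=[]
    for i in range(n):
        s=manip.state();F.append(s["wrist_force"]);T.append(s["torque"]);P.append(s["tool_pos"]);manip.capture("side")
    s=st();c=np.radians(77.5);ex=np.array([np.cos(c),np.sin(c),0]);ey=np.array([-ex[1],ex[0],0])
    f=np.mean(F,0);t=np.mean(T,0);p=np.mean(P,0)*1e3-[591.7,-95.5,0]
    print("rail X %.2f Y %.2f z %.2f"%(p@ex,p@ey,p[2]),"Fx %.2f Fy %.2f Fz %.2f"%(f@ex,f@ey,f[2]),"sd",np.std(F,0).round(2),"T(ex,ey,z)",(t@ex).round(3),(t@ey).round(3),t[2].round(3))
E
python3 -c "from h import *;avg()"
```

```text
t 9.78 pos [595.  -86.1  47.9] jaw 77.46 appr [ 0.e+00 -1.e-04 -1.e+00] F [-0.12  0.   -1.89] T [0.01  0.008 0.027] w 13.1 j [-16.  27.  92.  -0.  61. -94.]
rail X 10.32 Y -1.19 z 47.89 Fx -0.19 Fy 0.21 Fz -1.63 sd [0.33 0.37 0.43] T(ex,ey,z) -0.027 -0.011 -0.036
```

Emit:
step_arm --pt "0 0 0 0.4 2 0 0" --pt "0 0 0 0.9 4 0 0" --pt "0 0 0 1.3 6 0 0" --pt "0 0 0 1.7 7.8 0 0" --pt "0 0 0 1.7 7.8 0 0" --pt "0 0 0 1.7 7.8 0 0"

```text
t: 10.28
tool_pos: [0.5968, -0.0778, 0.0479]
tool_rot: [0.703, -0.077, 0.077, -0.703]
wrist_force: [-0.6, -0.3, -1.3]
grip_width: 0.0134
```

```bash
python3 -c "from h import *;avg(6)"
```

```text
t 10.58 pos [596.8 -78.1  47.9] jaw 77.48 appr [-0. -0. -1.] F [-0.15 -1.1  -1.12] T [0.013 0.012 0.012] w 13.2 j [-16.  27.  92.  -0.  61. -93.]
rail X 18.18 Y -1.17 z 47.89 Fx -0.27 Fy 0.15 Fz -1.85 sd [0.41 0.2  0.5 ] T(ex,ey,z) 0.004 -0.026 0.006
```

Emit:
step_arm --pt "0 0 0 0.2 1 0 0" --pt "0 0 0 0.4 2 0 0" --pt "0 0 0 0.6 2.9 0 0" --pt "0 0 0 0.6 2.9 0 0" --pt "0 0 0 0.6 2.9 0 0"

```text
t: 11.0
tool_pos: [0.5974, -0.075, 0.0479]
tool_rot: [0.703, -0.077, 0.077, -0.703]
wrist_force: [-0.2, -0.0, -1.0]
grip_width: 0.0133
```

```bash
python3 -c "from h import *;avg(6)"
```

```text
t 11.3 pos [597.4 -75.2  47.9] jaw 77.48 appr [-0. -0. -1.] F [-0.4  -0.28 -1.64] T [-0.004 -0.006  0.031] w 13.2 j [-15.  27.  92.  -0.  61. -93.]
rail X 21.13 Y -1.12 z 47.88 Fx 0.28 Fy 0.25 Fz -1.51 sd [0.2  0.56 0.66] T(ex,ey,z) -0.02 -0.018 -0.013
```

Still free. Continuing in 1 mm increments.

Emit:
step_arm --pt "0 0 0 0.1 0.5 0 0" --pt "0 0 0 0.2 1 0 0" --pt "0 0 0 0.2 1 0 0" --pt "0 0 0 0.2 1 0 0"

```text
t: 11.63
tool_pos: [0.5976, -0.0741, 0.0479]
tool_rot: [0.703, -0.077, 0.077, -0.703]
wrist_force: [0.0, 0.7, -1.9]
grip_width: 0.013
```

```bash
python3 -c "from h import *;avg(8)"
```

```text
t 12.03 pos [597.6 -74.1  47.9] jaw 77.48 appr [-0.  0. -1.] F [ 1.13  0.13 -1.55] T [ 0.029 -0.003 -0.033] w 13.2 j [-15.  27.  92.   0.  61. -93.]
rail X 22.14 Y -1.11 z 47.89 Fx 0.06 Fy -0.27 Fz -1.71 sd [0.5  0.53 0.4 ] T(ex,ey,z) -0.007 -0.004 0.027
```

Emit:
step_arm --pt "0 0 0 0.1 0.5 0 0" --pt "0 0 0 0.2 1 0 0" --pt "0 0 0 0.2 1 0 0" --pt "0 0 0 0.2 1 0 0"

```text
t: 12.37
tool_pos: [0.5977, -0.0733, 0.0479]
tool_rot: [0.703, -0.077, 0.077, -0.703]
wrist_force: [-1.1, -1.1, -1.1]
grip_width: 0.0131
```

```bash
python3 -c "from h import *;avg(8)"
```

```text
t 12.77 pos [597.8 -73.2  47.9] jaw 77.48 appr [ 0.e+00 -1.e-04 -1.e+00] F [ 0.13 -1.27 -2.15] T [-0.315  0.083 -0.013] w 12.8 j [-15.  27.  92.  -0.  61. -93.]
rail X 23.00 Y -1.09 z 47.89 Fx -1.13 Fy 0.37 Fz -1.97 sd [0.42 0.4  0.67] T(ex,ey,z) -0.009 0.219 0.007
```

Contact felt: Fx is about -1.1 N at X≈23.0, with a matching torque. I'll push in about 1.4 mm more, still well within the 3 mm of spring travel.

Emit:
step_arm --pt "0 0 0 0.1 0.5 0 0" --pt "0 0 0 0.2 1 0 0" --pt "0 0 0 0.3 1.4 0 0" --pt "0 0 0 0.3 1.4 0 0" --pt "0 0 0 0.3 1.4 0 0"

```text
t: 13.18
tool_pos: [0.598, -0.0719, 0.0479]
tool_rot: [0.703, -0.077, 0.077, -0.703]
wrist_force: [-0.7, -2.2, -1.3]
grip_width: 0.0126
```

```bash
python3 -c "from h import *;avg(8)"
```

```text
t 13.58 pos [598.1 -71.8  47.9] jaw 77.48 appr [ 1.e-04 -1.e-04 -1.e+00] F [-1.09 -2.4  -1.92] T [-0.495  0.115 -0.06 ] w 13.1 j [-15.  27.  92.  -0.  61. -93.]
rail X 24.44 Y -1.10 z 47.91 Fx -2.37 Fy 0.30 Fz -1.83 sd [0.31 0.48 0.41] T(ex,ey,z) 0.0 0.498 -0.001
```

Emit:
step_arm --pt "0 0 0 0 0 -0.5 0" --pt "0 0 0 0 0 -1 0" --pt "0 0 0 0 0 -1.5 0" --pt "0 0 0 0 0 -2 0" --pt "0 0 0 0 0 -2.5 0" --pt "0 0 0 0 0 -2.5 0" --pt "0 0 0 0 0 -2.5 0"

```text
t: 14.17
tool_pos: [0.5983, -0.0718, 0.0466]
tool_rot: [0.703, -0.077, 0.077, -0.703]
wrist_force: [-3.8, -2.6, 5.7]
grip_width: 0.0129
```

```bash
python3 -c "from h import *;avg(6)"
```

```text
t 14.47 pos [598.3 -71.8  46.6] jaw 77.49 appr [ 2.e-04 -2.e-04 -1.e+00] F [-3.62 -1.9   5.41] T [-0.295  0.717 -0.026] w 13.1 j [-15.  27.  92.  -0.  61. -93.]
rail X 24.53 Y -1.29 z 46.62 Fx -3.13 Fy 3.14 Fz 5.67 sd [0.42 0.39 0.31] T(ex,ey,z) 0.617 0.537 -0.002
```

Emit:
step_arm --pt "0 0 0 -0.3 0.1 -0.5 0" --pt "0 0 0 -0.6 0.1 -1 0" --pt "0 0 0 -0.6 0.1 -1.5 0" --pt "0 0 0 -0.6 0.1 -2 0" --pt "0 0 0 -0.6 0.1 -2 0" --pt "0 0 0 -0.6 0.1 -2 0"

```text
t: 14.97
tool_pos: [0.5982, -0.0718, 0.0452]
tool_rot: [0.703, -0.077, 0.078, -0.703]
wrist_force: [-4.0, -0.7, 7.7]
grip_width: 0.0133
```

```bash
python3 -c "from h import *;avg(6)"
```

```text
t 15.27 pos [598.2 -71.8  45.2] jaw 77.49 appr [ 1.3e-03 -5.0e-04 -1.0e+00] F [-2.96 -1.17  8.85] T [-0.362  0.747 -0.015] w 12.9 j [-15.  27.  92.  -0.  61. -93.]
rail X 24.52 Y -1.23 z 45.19 Fx -2.35 Fy 2.96 Fz 7.62 sd [0.3  0.47 0.23] T(ex,ey,z) 0.632 0.49 0.006
```

Emit:
step_arm --pt "0 0 0 -0.3 0.1 -0.4 0" --pt "0 0 0 -0.6 0.1 -0.8 0" --pt "0 0 0 -0.6 0.1 -1.2 0" --pt "0 0 0 -0.6 0.1 -1.2 0" --pt "0 0 0 -0.6 0.1 -1.2 0"

```text
t: 15.68
tool_pos: [0.5982, -0.0719, 0.0445]
tool_rot: [0.703, -0.076, 0.078, -0.703]
wrist_force: [-2.4, -1.7, 7.9]
grip_width: 0.013
```

```bash
python3 -c "from h import *;avg(6)"
```

```text
t 15.98 pos [598.2 -71.8  44.5] jaw 77.49 appr [ 2.5e-03 -7.0e-04 -1.0e+00] F [-3.45 -2.59  8.98] T [-0.35   0.671 -0.013] w 13.0 j [-15.  27.  92.  -0.  60. -93.]
rail X 24.51 Y -1.19 z 44.46 Fx -2.55 Fy 2.63 Fz 8.56 sd [0.63 0.58 0.49] T(ex,ey,z) 0.59 0.464 -0.012
```

Collar gap is about 1.2 mm: the strip carries about 10 N and the buffer force is unchanged. Now turning clockwise, compensating for the ~1.3 mm offset of the holder axis from the TCP.

Emit:
step_arm --pt "0 0 -3 0 -0.1 0 0" --pt "0 0 -6 0 -0.1 0 0" --pt "0 0 -9 -0.1 -0.2 0 0" --pt "0 0 -12 -0.1 -0.3 0 0" --pt "0 0 -15 -0.1 -0.3 0 0" --pt "0 0 -15 -0.1 -0.3 0 0"

```text
t: 16.48
tool_pos: [0.598, -0.0722, 0.0443]
tool_rot: [0.687, -0.168, 0.17, -0.687]
wrist_force: [-2.7, -2.7, 7.1]
grip_width: 0.0135
```

```bash
python3 -c "from h import *;avg(5)"
```

```text
t 16.73 pos [598.  -72.2  44.3] jaw 62.48 appr [ 2.4e-03 -8.0e-04 -1.0e+00] F [-3.54 -2.41  7.38] T [-0.444  0.556 -0.054] w 13.1 j [-15.  27.  92.  -0.  60. -78.]
rail X 24.09 Y -1.11 z 44.25 Fx -2.72 Fy 2.39 Fz 7.42 sd [0.17 0.38 0.42] T(ex,ey,z) 0.525 0.525 0.009
```

Emit:
step_arm --pt "0 0 -5 -0.1 -0.1 0 0" --pt "0 0 -10 -0.1 -0.2 0 0" --pt "0 0 -15 -0.2 -0.3 0 0" --pt "0 0 -20 -0.3 -0.4 0 0" --pt "0 0 -25 -0.4 -0.5 0 0" --pt "0 0 -30 -0.5 -0.5 0 0" --pt "0 0 -30 -0.5 -0.5 0 0"

```text
t: 17.32
tool_pos: [0.5977, -0.0726, 0.0443]
tool_rot: [-0.619, 0.34, -0.342, 0.62]
wrist_force: [-2.1, -1.5, 7.5]
grip_width: 0.0131
```

```bash
python3 -c "from h import *;avg(5)"
```

```text
t 17.57 pos [597.7 -72.6  44.3] jaw 32.48 appr [ 2.9e-03 -6.0e-04 -1.0e+00] F [-2.61 -1.9   8.24] T [-0.382  0.563 -0.063] w 13.1 j [-15.  27.  93.   0.  60. -48.]
rail X 23.66 Y -0.88 z 44.30 Fx -2.11 Fy 2.08 Fz 7.64 sd [0.64 0.43 0.28] T(ex,ey,z) 0.438 0.407 -0.005
```

Turning freely. On to 90°.

Emit:
step_arm --pt "0 0 -6 -0.1 0 0 0" --pt "0 0 -12 -0.3 -0.1 0 0" --pt "0 0 -18 -0.4 -0.1 0 0" --pt "0 0 -24 -0.5 -0.2 0 0" --pt "0 0 -30 -0.7 -0.2 0 0" --pt "0 0 -36 -0.8 -0.2 0 0" --pt "0 0 -41 -0.9 -0.2 0 0" --pt "0 0 -41 -0.9 -0.2 0 0"

```text
t: 18.23
tool_pos: [0.5974, -0.0732, 0.0445]
tool_rot: [0.46, -0.535, 0.538, -0.462]
wrist_force: [-2.5, -2.3, 7.4]
grip_width: 0.0131
```

```bash
python3 -c "from h import *;avg(6)"
```

```text
t 18.53 pos [597.4 -73.2  44.5] jaw -8.53 appr [ 0.0043 -0.0013 -1.    ] F [-2.3  -3.04  7.2 ] T [-0.507  0.321 -0.057] w 13.0 j [-15.  27.  93.  -0.  60.  -7.]
rail X 23.00 Y -0.73 z 44.54 Fx -3.30 Fy 1.26 Fz 7.04 sd [0.38 0.64 0.55] T(ex,ey,z) 0.222 0.536 -0.034
```

Emit:
step_arm --pt "0 0 -4 0 0 0 0" --pt "0 0 -4 0 0 0 0" --pt "0 0 -4 0 0 0.8 0" --pt "0 0 -4 0 0 1.6 0" --pt "0 0 -4 0 0 2.4 0" --pt "0 0 -4 0 0 2.9 0" --pt "0 0 -4 0 0 2.9 0" --pt "0 0 -4 0 0 2.9 0"

```text
t: 19.2
tool_pos: [0.5971, -0.0731, 0.0453]
tool_rot: [0.442, -0.55, 0.553, -0.443]
wrist_force: [3.6, -4.7, -2.3]
grip_width: 0.0132
```

```bash
python3 -c "from h import *;avg(8)"
```

```text
t 19.6 pos [597.1 -73.1  45.3] jaw -12.53 appr [ 0.0041 -0.001  -1.    ] F [ 2.93 -4.05 -1.2 ] T [-0.733 -0.725  0.006] w 13.2 j [-15.  27.  93.   0.  60.  -3.]
rail X 23.07 Y -0.44 z 45.29 Fx -3.06 Fy -4.63 Fz -2.10 sd [0.4  0.46 0.44] T(ex,ey,z) -0.837 0.526 -0.041
```

Emit:
step_arm --pt "0 0 0 0.4 -0.1 0 0" --pt "0 0 0 0.8 -0.2 0 0" --pt "0 0 0 0.9 -0.2 0.2 0" --pt "0 0 0 0.9 -0.2 0.2 0" --pt "0 0 0 0.9 -0.2 0.2 0"

```text
t: 20.02
tool_pos: [0.5972, -0.0731, 0.0453]
tool_rot: [0.442, -0.551, 0.552, -0.443]
wrist_force: [4.0, -3.8, -2.0]
grip_width: 0.0131
```

```bash
python3 -c "from h import *;avg(8)"
```

```text
t 20.42 pos [597.2 -73.1  45.3] jaw -12.52 appr [ 2.1e-03 -7.0e-04 -1.0e+00] F [ 3.7  -3.94 -1.67] T [-0.698 -0.811 -0.006] w 13.1 j [-15.  27.  93.  -0.  60.  -3.]
rail X 23.07 Y -0.49 z 45.31 Fx -3.13 Fy -4.64 Fz -2.71 sd [0.47 0.34 0.42] T(ex,ey,z) -0.924 0.551 -0.042
```

Emit:
step_arm --pt "0 0 0 0.5 -0.1 -0.1 0" --pt "0 0 0 1 -0.2 -0.2 0" --pt "0 0 0 1.2 -0.3 -0.3 0" --pt "0 0 0 1.2 -0.3 -0.3 0" --pt "0 0 0 1.2 -0.3 -0.3 0"

```text
t: 20.83
tool_pos: [0.5973, -0.0731, 0.0452]
tool_rot: [-0.443, 0.552, -0.551, 0.442]
wrist_force: [0.8, -4.3, 2.2]
grip_width: 0.0138
```

```bash
python3 -c "from h import *;avg(6)"
```

```text
t 21.13 pos [597.4 -73.1  45.2] jaw -12.51 appr [-3.e-04 -1.e-04 -1.e+00] F [-0.95 -4.4   4.55] T [-0.688  0.045 -0.015] w 13.3 j [-15.  27.  92.  -0.  61.  -3.]
rail X 23.09 Y -0.65 z 45.24 Fx -3.85 Fy -0.31 Fz 2.94 sd [0.73 0.58 0.7 ] T(ex,ey,z) -0.15 0.649 -0.011
```

Emit:
step_arm --pt "0 0 0 -0.1 -0.3 0.1 0" --pt "0 0 0 0.1 -0.4 0.2 0" --pt "0 0 0 0.1 -0.4 0.2 0" --pt "0 0 0 0.1 -0.4 0.2 0"

```text
t: 21.47
tool_pos: [0.5974, -0.0732, 0.0452]
tool_rot: [-0.443, 0.552, -0.551, 0.442]
wrist_force: [-1.2, -2.9, 4.5]
grip_width: 0.0127
```

```bash
python3 -c "from h import *;avg(6)"
```

```text
t 21.77 pos [597.4 -73.2  45.2] jaw -12.52 appr [-5.e-04  4.e-04 -1.e+00] F [-1.22 -1.91  4.61] T [-0.329  0.229 -0.03 ] w 13.0 j [-15.  27.  92.   0.  61.  -3.]
rail X 23.02 Y -0.70 z 45.20 Fx -2.80 Fy 0.69 Fz 4.88 sd [0.49 0.23 0.41] T(ex,ey,z) 0.111 0.399 -0.03
```

Lateral load is near zero, the holder is clamped and upright, and the buffer still pushes back. Releasing, then rising clear.

Emit:
step_arm --pt "0 0 0 0 0 0 0.25" --pt "0 0 0 0 0 0 0.35" --pt "0 0 0 0 0 0 0.45" --pt "0 0 0 0 0 0 0.45" --pt "0 0 0 0 0 0 0.45"

```text
t: 22.18
tool_pos: [0.5973, -0.073, 0.0447]
tool_rot: [-0.443, 0.552, -0.551, 0.442]
wrist_force: [0.5, -0.8, -0.4]
grip_width: 0.0387
```

Emit:
step_arm --pt "0 0 0 0 0 10 0.45" --pt "0 0 0 0 0 30 0.45" --pt "0 0 0 0 0 60 0.45" --pt "0 0 0 0 0 95 0.45" --pt "0 0 0 0 -20 125 0.45" --pt "0 0 0 -20 -55 140 0.45" --pt "0 0 0 -45 -85 150 0.45" --pt "0 0 0 -75 -110 155 0.45"

```text
t: 22.85
tool_pos: [0.524, -0.1859, 0.204]
tool_rot: [0.442, -0.549, 0.554, -0.444]
wrist_force: [-0.1, 0.3, -0.1]
grip_width: 0.0382
```

Emit:
step_arm --pt "0 0 0 -25 -30 0 0.45" --pt "0 0 0 -50 -60 0 0.45" --pt "0 0 0 -75 -90 0 0.45" --pt "0 0 0 -100 -120 0 0.45" --pt "0 0 0 -120 -145 0 0.45" --pt "0 0 0 -120 -145 0 0.45" --pt "0 0 0 -120 -145 0 0.45"

```text
t: 23.43
tool_pos: [0.4018, -0.3297, 0.201]
tool_rot: [0.441, -0.552, 0.553, -0.442]
wrist_force: [-0.3, -0.2, 0.5]
grip_width: 0.0385
```

```bash
python3 - <<'E'
from h import *
st()
p,d=manip.capture("side");q,e=manip.capture("top");np.savez("s2.npz",p=p,d=d,q=q,e=e)
a=cv2.resize(p[120:210,240:340,::-1],(440,396),interpolation=2);b=cv2.resize(q[175:240,250:390,::-1],(800,200) and (431,200),interpolation=2)
o=np.zeros((600,440,3),np.uint8);o[:396]=a;o[400:600,:431]=b
cv2.imwrite("pics/f1.png",cv2.convertScaleAbs(o,alpha=1.5))
c=np.radians(77.5);ex=np.array([np.cos(c),np.sin(c)]);ey=np.array([-ex[1],ex[0]]);og=np.array([.5917,-.0955])
for n,P,D in(("top",q,e),("side",p,d)):
    w=cloud(n,D);H=hsv(P).astype(int);X=(w[...,:2]-og)@ex*1e3;Y=(w[...,:2]-og)@ey*1e3;Z=w[...,2]
    m=(H[...,0]>20)&(H[...,0]<36)&(H[...,1]>100)&(abs(X)<80)&(abs(Y)<40)&(Z>.07)
    r=rect(w[m][:,:2]);print(n,"holder top X,Y",np.nanmean(X[m]).round(1),np.nanmean(Y[m]).round(1),"z95",np.nanpercentile(Z[m],95).round(4),r)
    for tag,PP in(("before",np.load(n+"0.npz")["p"]),("after",P)):
        H=hsv(PP).astype(int);V,U=np.mgrid[:384,:512];g=(ray(n,np.stack([U,V],-1).reshape(-1,2),.032)[:,:2]-og);x=(g@ex).reshape(384,512)*1e3;y=(g@ey).reshape(384,512)*1e3
        m=((H[...,0]<6)|(H[...,0]>172))&(H[...,1]>100)&(x>40)&(x<100)&(abs(y)<32);print(n,tag,"red",np.percentile(x[m],[3,50,97]).round(1),"pix",np.argwhere(m).mean(0).round(2),m.sum())
E
```

```text
t 23.43 pos [ 401.8 -329.7  201. ] jaw -12.74 appr [ 1.1e-03 -5.0e-04 -1.0e+00] F [-0.27 -0.24  0.45] T [0.023 0.002 0.007] w 38.5 j [-49.   7.  98.   0.  75. -36.]
top holder top X,Y 24.5 1.1 z95 0.0849 (array([596.1, -72. ]), array([32.2, 14.2]), 77.09)
top before red [55.2 62.5 69.8] pix [202.78 292.19] 80
top after red [55.  62.5 70.2] pix [202.75 292.21] 85
side holder top X,Y 25.7 1.2 z95 0.0814 (array([595.9, -72.6]), array([36.4, 15.3]), 76.85)
side before red [56.4 71.6 88.4] pix [173.11 281.46] 120
side after red [56.  71.6 88.2] pix [173.07 281.5 ] 121
```

View pics/f1.png

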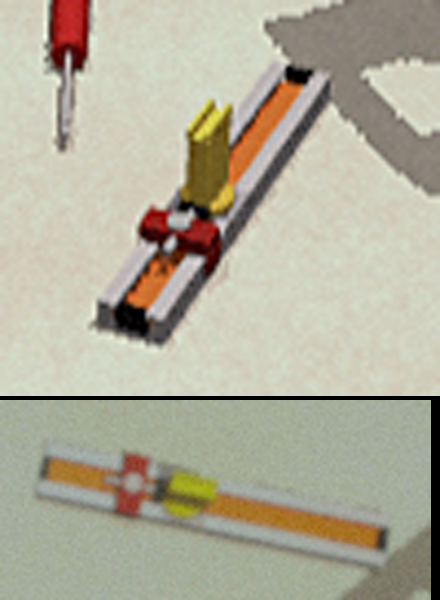

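The final picture shows the holder upright, its block along the rail and its collar against the buffer: side crop at (208,160), top crop at (190,490). The stop's pixels haven't moved (under 0.1 px). Handing in.

```bash
python3 -c "
from cell import manip
print(manip.job_done())"
```

```text
the job is handed in; nothing more can be done
None
```

I took the yellow middle-sized holder from the rack, let its foot down into the slot and slid it along until I felt the buffer, at about 1.1 N on contact. I then pushed in to about 2.4 N, pressed it down against about 10 N of strip force, turned it 90° clockwise, released it and handed the job in at about 23.5 s.

**Last checks:**
- **Holder:** it stands upright with its block within about 0.6° of the rail's line.
- **Buffer:** the holder's position about 2 mm past the point of first contact fits a pressed buffer. I couldn't measure the force after letting go; the last reading in hand was about 2.8 N.
- **Stop:** in both cameras it is where it started, to under 0.1 px.
- **Force:** the highest wrist load I read was about 10 N.

**Disagreements:**
- **Centring:** the cameras put the block's top about 1.4 mm off the slot's centre, which is within the 4 mm limit and about the calibration error.
- **Side load:** after the turn, a load of about 4.6 N built up across the slot. I removed it before letting go.
- **Not re-checked:** I did not re-measure the grey holder, jar or screwdriver. The arm kept clear of all three.

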